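Close the lid of a dowelled reaction block and latch it

ROBOT

A 6-joint arm with a two-finger parallel gripper is mounted at the origin on a cart in front of the work surface, level with it; the furniture and walls round the work are solid. World frame = base frame: x ahead of the robot, y to its left, z up, the work surface at z = 0. Lengths are in m, angles in rad, forces in N, time in s.
With the tool pointing down it reaches from about 0.3 to 0.875 m from the base axis. Payload 6.4 kg.
Tool frame: the origin (TCP) lies at the very end of the fingers, on their centre line; the grasp point (between the pads) lies 19 mm behind it; z points along the fingers, y is the line along which they close (so a half turn about z gives the same grasp; the last joint's range is limited). The gripper opens to 85 mm and grips with 20 to 120 N. Pads are 22 mm wide; open, the fingers measure 114 mm over their backs; the gripper's body (76 mm by 85 mm) begins 54 mm behind the grasp point. The pads swing forward as they close: fully open they stand 13 mm farther back than shut.
Start: joints at [-1.539, 0.181, 1.607, -0, 1.354, -0.206], TCP at [0.135, -0.559, 0.231] pointing down, gripper open.
Joint ranges: [-2.99, 2.99], [-0.89, 2.07], [0.3, 2.58], [-1.14, 4.28], [0, 2.63], [-3.12, 3.12]. Speed limits (rad/s): [2.57, 2.57, 3.01, 3.14, 3.14, 3.14].

INTERFACE

Orientations are given as a unit quaternion [w, x, y, z].
In Python, from bench import ctrl gives the robot as it stands.
- The arm moves only by the tool jog_arm, never from a script. Its argument "series" is a list that holds one entry, the list of rows, each a list of 7 numbers: the shift along the tool's x, y, z in mm, then the turn, a rotation vector about the tool's x, y, z in rad, then the finger opening in mm, from 0 to 85.4. In form: [[[tx, ty, tz, rx, ry, rz, gripper], ...]]. A call has exactly 10 rows; each row shifts and turns the commanded pose from where the row before left it, along the tool's axes as they then stand; what a row does not reach is not made up. A row lasts 1/10 s, in which the tool goes at most 50 mm and 8.59 degrees, less where a joint would pass 70% of its speed; a pose out of reach is approached as far as the arm can. A call with a gripper value outside its range is refused whole. The fingers move at their own pace and stop on an object; the grip force is fixed at half the most. Time passes only in rows, so rows that do not move let the fingers close, or fill a call up. It gives the time, the measured TCP pose, the force, the opening and the grip force at its end, in the units of the state.
- ctrl.get_obs(): the state, without advancing time (a new reading comes with each control period).
- ctrl.camera(name): name is "scene" or "top"; returns a dict with "frame" (480x640x3 uint8, blue, green, red), "z_map" (480x640 float32, m along the optical axis (not along the pixel's ray), 0 where there is no reading), "fx", "fy", "cx", "cy" (pixels), "xyz" and "rotation" of the camera in the world. Camera axes: x right, y down, z forward; pixel columns grow to the right and rows downward; lengths in m; the calibration is good to about 2 mm. A picture is of the moment at which its call begins.
- ctrl.hand_in(): hands the job in; it is judged then, once.
The state is a dict: "time_s": time; "q": joint angles; "dq": joint speeds; "joint_efforts": joint torques, N m; "eef_pos": TCP position; "eef_rot": TCP orientation; "wrist_force": force on the tool from outside, world axes, zero at the start; "torque": the same for the moment, N m; "opening": opening from 0.0 (shut) to 1.0 (fully open); "grasp_force": force on a finger pad.
Only numpy, scipy, OpenCV 4.12 (cv2) and the standard library are available. Lean on these libraries where they do the work, as an engineer would, in place of code of your own. Each camera call takes 0.05 s, during which the arm holds its last target. There are 200 camera calls.

TASK

Close the reaction block: take the loose lid by its bar handle, bring it over the block the right way round and lower it level and gently over both guide pins until it lies on the rubber seals; do not let it drop onto the block. Then push both latch handles round until they lie fully shut along the ends of the block, so that the jaws hold the lid down, and leave everything clear, without disturbing the bottles, tip box and pen pot around.

Things in the scene. Friction and masses are not known exactly. Their poses are not given: they have to be found in the camera images.
- block: Heated block for sample vials, fixed: bare aluminium 116 x 216 mm (black foot plate 134 x 238 mm), top face 50 mm above the bench. Origin: centre of its underside, on the bench; x (short way) away from the robot, y (long way) to its left, z up. Yaw up to 0.3 rad either way; may stand left or right of the lid. Two springy rubber seal strips stand 4 mm above the top face.
- lid: Loose grey lid plate, 108 x 150 x 12 mm, 0.3 to 0.65 kg, flat on the bench, balanced about its centre. Origin: centre of its underside; x short way, y long way, z up. Yaw at the start up to 0.6 rad either way. Fits one way round only: seated, its axes and centre match the block's. Laid on, its underside rests 2 to 3.5 mm above the block's top; 2 N per seal sinks it 1 mm; latched, about 1 mm above.
- lid_handle (a point): Middle of the lid's black bar handle: bar 96 mm long along the lid's y, 14 mm wide and 14 mm high, over the lid's centre, this point 43 mm above the lid's underside (bar from 36 to 50 mm). Below the bar, between its two posts (68 mm apart), 24 mm of air. Axes as the lid.
- pin_a (a point): Tip of steel guide pin A of the block, at x +40, y +60 mm in the block's frame, 74 mm above the bench. The pins are 10 mm across and stand 24 mm above the block's top, straight for the lower 15 mm, then tapered to 4 mm at the tip.
- pin_b (a point): Tip of guide pin B of the block, at x -40, y -40 mm in the block's frame, 74 mm above the bench; same as pin A. The two are not placed alike about the centre, so the lid fits one way only.
- hole_a (a point): Centre of the lid's through hole for pin A, on the lid's underside, at x +40, y +60 mm of the lid; 12.5 mm across (1.25 mm to spare all round), with a steel bush on top.
- hole_b (a point): Centre of the lid's through hole for pin B, on the lid's underside, at x -40, y -40 mm of the lid; same size as hole A.
- latch_left (a joint): Steel L latch at the block's +y end, turning level about pivot_left: jaw reaching 30 mm, handle 55 mm. 0 = shut at its stop: jaw over the lid, handle along the block's end towards block -x. Grows opening, clockwise from above; at 1.57 the handle points out to +y. Range 0 to 2; starts at 1.45 to 1.9, clear of the lid; stays put. From 1.1 rad the jaw presses the lid down: 1 to 5 N at the knob.
- latch_right (a joint): Latch at the block's -y end, mirror image of the left one about pivot_right. 0 = shut at its stop, handle along the block's end towards block -x; grows opening, counter-clockwise from above; at 1.57 the handle points out to block -y. Range, starts and resistance as the left one. Neither jaw can pass over the lid's edge unless the lid is down.
- knob_left (a point): Middle of the upright black knob at the end of the left latch handle, 55 mm from the pivot: 14 mm across, from 74 to 98 mm above the bench, this point at 86 mm. The handle arm below it lies at 66 to 74 mm. Push it sideways with closed fingers.
- knob_right (a point): Middle of the upright black knob at the end of the right latch handle; sizes and heights as the left one.
- pivot_left (a point): Pivot of the left latch, at x 0, y +92 mm in the block's frame, 70 mm above the bench, axis upright.
- pivot_right (a point): Pivot of the right latch, at x 0, y -92 mm in the block's frame, 70 mm above the bench, axis upright.
- white_bottle: Bystander: slim white bottle with a red cap, 38 mm across, 118 mm tall; origin at the centre of its foot.
- wide_bottle: Bystander: wider white bottle with a blue cap, 48 mm across, 105 mm tall; origin at the centre of its foot.
- tip_box: Bystander: closed pipette tip box, clear with yellow tips, 94 x 126 mm, 89 mm tall; origin at the centre of its underside.
- pen_pot: Bystander: dark pot with pens, 78 x 88 mm, 147 mm tall; origin at the centre of its foot.

How it is judged:
On the way, in this order (a step that is already met when the one before it is completed fails the run):
1. the lid lies level on the seals with both pins through its holes, the latches still open (horizontal distance between hole_a and pin_a below 0.004 m and horizontal distance between hole_b and pin_b below 0.004 m and z of each of hole_a, hole_b in the frame of block below 0.055 m and angle between the z axis of lid and the z axis of block, either way round below 0.05 rad and value of joint each of latch_left, latch_right above 0.5 rad), for 0.2 s.
2. both latches are shut over the lid (value of joint each of latch_left, latch_right below 0.2 rad), for 0.2 s.
At the end, for the whole second after the job is handed in: Each hole of the lid is within 4 mm of its pin, the lid's underside at both holes is less than 5 mm above the block's top face and the lid within 0.05 rad of parallel to it, both latches are within 0.2 rad of fully shut, the lid at rest (all of step 2 and horizontal distance between hole_a and pin_a below 0.004 m and horizontal distance between hole_b and pin_b below 0.004 m and z of each of hole_a, hole_b in the frame of block below 0.055 m and angle between the z axis of lid and the z axis of block, either way round below 0.05 rad and linear speed of lid below 0.02 m/s); the robot touches nothing.
It fails at once if the lid dropped or slammed down on the block (faster than 0.3 m/s while the pins are in it) (horizontal distance between hole_a and pin_a below 0.006 m and horizontal distance between hole_b and pin_b below 0.006 m and z of hole_a in the frame of block below 0.074 m and linear speed of lid above 0.3 m/s).
It fails at once if the white bottle was knocked over or pushed more than 30 mm (distance of white_bottle from where it was at the start of the episode above 0.03 m or angle between white_bottle's own z axis and vertical above 0.4 rad).
It fails at once if the wide bottle was knocked over or pushed more than 30 mm (distance of wide_bottle from where it was at the start of the episode above 0.03 m or angle between wide_bottle's own z axis and vertical above 0.4 rad).
It fails at once if the tip box was knocked over or pushed more than 30 mm (distance of tip_box from where it was at the start of the episode above 0.03 m or angle between tip_box's own z axis and vertical above 0.4 rad).
It fails at once if the pen pot was knocked over or pushed more than 30 mm (distance of pen_pot from where it was at the start of the episode above 0.03 m or angle between pen_pot's own z axis and vertical above 0.4 rad).
It also fails if it takes over 72 s, if anything falls off the work surface, if the arm or the gripper's body presses on something with over 40 N, if the wrist force passes 120 N, or if a joint passes its speed limit or range.

## Working session

There is one attempt and no reset: what is moved stays moved. The work goes in short steps, Python scripts to look and compute and a tool call to move; the robot and the scene stay as the last step left them, time stands still between calls to the robot, and variables do not carry over. Pictures are saved under pics/ and viewed, at most 10 in all, crops included, and the job is handed in when it is done.

Besides the shell and the picture viewer there is one more tool, called after ">>>" as name(argument=value, ...), one argument or row to a line, values as JSON. jog_arm: Moves the arm, as the interface text tells. Its arguments: {"type":"object","properties":{"series":{"type":"array"}},"required":["series"]}

```bash
mkdir -p pics; ls
cat > h.py <<'E'
import numpy as np,cv2
from bench import ctrl
from scipy.spatial.transform import Rotation as R
def cam(n):
    c=ctrl.camera(n); r=np.array(c['rotation'],float)
    c['R']=r if r.shape==(3,3) else R.from_quat(r,scalar_first=True).as_matrix(); c['t']=np.array(c['xyz']); return c
def ray(c,u,v,z):
    d=c['R']@np.array([(u-c['cx'])/c['fx'],(v-c['cy'])/c['fy'],1]); return c['t']+d*(z-c['t'][2])/d[2]
def cloud(c):
    v,u=np.mgrid[:480,:640]; d=c['z_map']
    p=np.stack([(u-c['cx'])/c['fx']*d,(v-c['cy'])/c['fy']*d,d],-1); w=p@c['R'].T+c['t']; w[d==0]=np.nan; return w
E
python3 - <<'E'
from h import *
for n in ('top','scene'):
    c=cam(n); cv2.imwrite(f'pics/{n}0.png',c['frame']); np.savez(f'{n}0.npz',**c); print(n,c['t'],c['R'].round(3).tolist(),c['fx'],c['cx'])
print(ctrl.get_obs())
E
```

```text
pics
top [ 0.42817802 -0.02697597  1.47664027] [[-0.0, -0.994, 0.112], [-1.0, -0.0, -0.005], [0.005, -0.112, -0.994]] 481.26420162856374 327.0432186769908
scene [-0.02950603  0.75158542  0.98279283] [[-0.767, -0.437, 0.469], [-0.641, 0.52, -0.564], [0.002, -0.734, -0.679]] 531.528370710278 318.26023073545394
{'time_s': 0.1, 'q': array([-1.53934413e+00,  1.81464575e-01,  1.60790738e+00,  1.55451996e-05,
        1.35381912e+00, -2.06291139e-01]), 'dq': array([ 0.00130149, -0.00136272, -0.00242356, -0.00188976, -0.00023672,
        0.00100085]), 'joint_efforts': array([ 5.55876795e-04, -4.45874119e+01, -3.52239454e+01, -1.71552197e-04,
        4.13148853e-03, -1.97082738e-05]), 'eef_pos': array([ 0.13542896, -0.55830853,  0.23047578]), 'eef_rot': array([-7.95495902e-04,  9.92942961e-01,  1.18590209e-01,  7.73376274e-05]), 'wrist_force': array([-0.19761381,  0.14233707,  0.32282555]), 'torque': array([-0.05247382,  0.00259407, -0.01473841]), 'grasp_force': 0.0, 'opening': 0.9989525045745045}
```

View pics/top0.png

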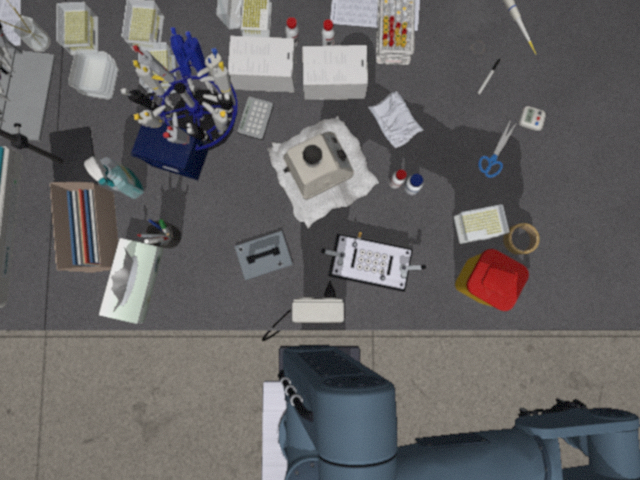

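View pics/scene0.png

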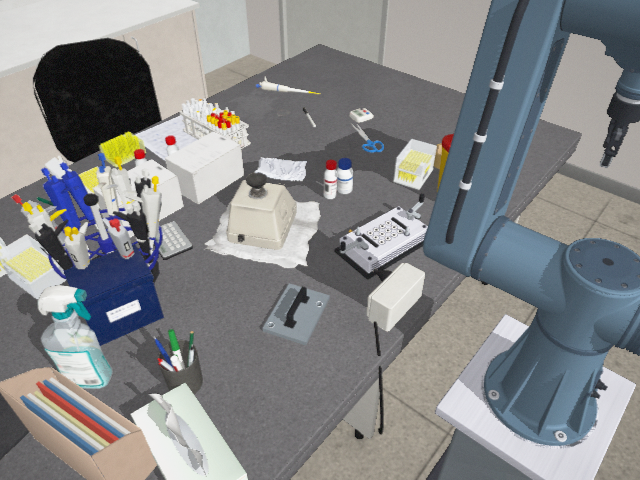

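The top view shows the lid at about (264,254) and the block at about (372,262) to its right. There is a white box between them and the robot at (318,310), with bottles at (400-415,180). Next I'll make enlarged crops.

Run:
```python
import cv2,numpy as np
a=cv2.imread('pics/top0.png')[215:335,225:435]; a=cv2.resize(a,None,fx=3.8,fy=3.8,interpolation=cv2.INTER_CUBIC)
cv2.imwrite('pics/ct.png',a)
a=cv2.imread('pics/scene0.png')[180:350,250:450]; a=cv2.resize(a,None,fx=3.5,fy=3.5,interpolation=cv2.INTER_CUBIC)
cv2.imwrite('pics/cs.png',a)
from h import cloud
for n in('top','scene'):
    c=dict(np.load(n+'0.npz')); w=cloud(c)
    for lo,hi in ((.008,.016),(.043,.053),(.03,.11)):
        m=(w[...,2]>lo)&(w[...,2]<hi)&(w[...,0]>.2)&(w[...,0]<.6)&(abs(w[...,1])<.35)
        k,l,s,ce=cv2.connectedComponentsWithStats(m.astype('uint8'))
        for i in range(1,k):
            if s[i,4]>60:
                p=w[l==i]; print(n,lo,s[i],p.mean(0).round(3),cv2.minAreaRect((p[:,:2]*1000).astype('float32')))
```

```text
top 0.008 [ 236  232   57   49 1237] [0.524 0.159 0.012] ((523.9461059570312, 159.36207580566406), (111.95523071289062, 152.20223999023438), 19.164363861083984)
top 0.008 [329 256  12  23  74] [ 0.487 -0.053  0.011] ((489.996826171875, -57.54077911376953), (33.423309326171875, 66.75369262695312), 89.7987289428711)
top 0.008 [361 281  45  12 102] [ 0.432 -0.206  0.011] ((431.52099609375, -203.7007293701172), (135.6042938232422, 15.387150764465332), 81.71145629882812)
top 0.043 [ 333  236   79   53 1859] [ 0.503 -0.166  0.05 ] ((503.2619934082031, -167.64065551757812), (215.71368408203125, 116.52434539794922), 78.39341735839844)
top 0.043 [247 248  31  14 130] [0.525 0.159 0.049] ((524.9754638671875, 158.2484130859375), (14.383231163024902, 94.3965072631836), 18.37715721130371)
top 0.03 [ 321  233  106   56 3016] [ 0.503 -0.167  0.054] ((513.6864624023438, -168.88461303710938), (305.0143737792969, 138.4547119140625), 78.33073425292969)
top 0.03 [247 248  31  14 162] [0.525 0.158 0.049] ((525.0123901367188, 158.2608642578125), (14.438323020935059, 94.39527130126953), 18.354063034057617)
[... 1362 characters left out ...]
5332031), (154.27146911621094, 57.576908111572266), 66.95082092285156)
scene 0.043 [286 287  21  31 193] [0.522 0.167 0.048] ((523.943359375, 164.95968627929688), (15.365236282348633, 96.73957824707031), 18.100624084472656)
scene 0.03 [ 340  194   88   74 3010] [ 0.496 -0.154  0.051] ((502.59100341796875, -161.90206909179688), (306.8173522949219, 121.77561950683594), 78.029052734375)
scene 0.03 [ 367  263   58   61 2151] [0.358 0.009 0.07 ] ((388.5419006347656, -2.080963134765625), (152.89749145507812, 122.58247375488281), 89.9121322631836)
scene 0.03 [286 287  21  35 243] [0.521 0.169 0.046] ((524.085205078125, 165.00843811035156), (15.645625114440918, 96.71371459960938), 18.51463508605957)
```

View pics/ct.png

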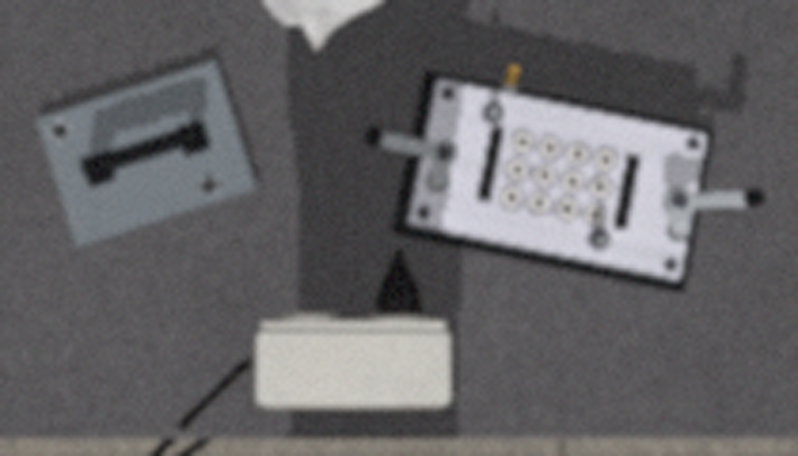

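View pics/cs.png

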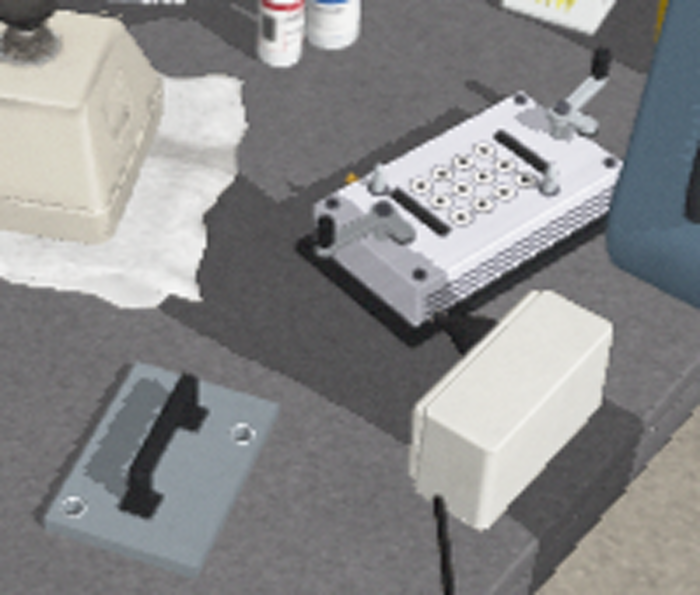

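The lid's holes (bushes at crop (60,131) and (209,185)) and the block's pins ((492,112) and (598,238)) run the same way, so no half turn is needed. Both latches are open, with handles pointing outward. I'll compute precise poses and the first move.

```bash
cat >> h.py <<'E'
def row(tgt,yaw,N,show=True,start=None):
    """constant row for N steps from the present pose to tgt (m), tool down with tool x at yaw"""
    o=ctrl.get_obs(); p=np.array(o['eef_pos']); A=R.from_quat(o['eef_rot'],scalar_first=True)
    B=R.from_matrix([[np.cos(yaw),np.sin(yaw),0],[np.sin(yaw),-np.cos(yaw),0],[0,0,-1]])
    r=(A.inv()*B).as_rotvec()/N
    M=sum((A*R.from_rotvec(r*k)).as_matrix() for k in range(N))
    t=np.linalg.solve(M,np.array(tgt)-p)*1000
    print(f'{o["time_s"]:.1f}s row x{N}:',t.round(2),r.round(4),'|t|',np.linalg.norm(t).round(1),'p',p.round(4),'yaw',round(float(np.arctan2(*A.as_matrix()[[1,0],0])),4),'F',np.array(o['wrist_force']).round(1),'open',round(o['opening']*85.4,1),'g',o['grasp_force'])
E
python3 - <<'E'
from h import *
def rep(n,A,B,z,s):
    c=dict(np.load(n+'0.npz')); a,b=ray(c,*A,z),ray(c,*B,z); d=a-b; L=np.hypot(*d[:2])
    yaw=np.arctan2(d[1],d[0])-np.arctan2(100,80)
    cy,sy=np.cos(yaw),np.sin(yaw); m=(a+b)/2; ce=m[:2]-np.array([-10*sy,10*cy])/1000
    print(n,s,a.round(4),b.round(4),'L',L.round(4),'yaw',yaw.round(4),'centre',ce.round(4))
T=lambda x,y:((x+.5)/3.8-.5+225,(y+.5)/3.8-.5+215)
S=lambda x,y:((x+.5)/3.5-.5+250,(y+.5)/3.5-.5+180)
rep('top',T(60,131),T(209,185),.013,'lid'); rep('top',T(492,112),T(598,238),.070,'block')
rep('scene',S(75,507),S(243,434),.013,'lid'); rep('scene',S(379,174),S(549,173),.073,'block')
for n,P in (('top',[T(374,134),T(755,197)]),('scene',[S(325,219),S(601,51)])):
    c=dict(np.load(n+'0.npz')); print(n,'knobs top',[ray(c,*q,.098).round(4) for q in P])
w=cloud(dict(np.load('top0.npz'))); print('box h',np.nanmax(w[285:325,295:342,2]),'balance',np.nanmax(w[120:220,270:380,2]))
row([.525,.161,.25],np.pi/2+.325,20)
E
```

```text
top lid [0.5443 0.229  0.013 ] [0.501  0.1092 0.013 ] L 0.1274 yaw 0.3284 centre [0.5259 0.1596]
top block [ 0.5545 -0.114   0.07  ] [ 0.4576 -0.1946  0.07  ] L 0.1261 yaw -0.2021 centre [ 0.504  -0.1641]
scene lid [0.5418 0.2328 0.013 ] [0.4974 0.114  0.013 ] L 0.1268 yaw 0.3171 centre [0.5228 0.1639]
scene block [ 0.5482 -0.1032  0.073 ] [ 0.4528 -0.1848  0.073 ] L 0.1255 yaw -0.1885 centre [ 0.4986 -0.1538]
top knobs top [array([ 0.5353, -0.0229,  0.098 ]), array([ 0.4878, -0.3101,  0.098 ])]
scene knobs top [array([ 0.5328, -0.0174,  0.098 ]), array([ 0.4867, -0.3054,  0.098 ])]
box h 0.0920368072445743 balance 0.19229750484445973
0.1s row x20: [45.92 -2.26 -0.96] [-0.     -0.0001 -0.0829] |t| 46.0 p [ 0.1354 -0.5583  0.2305] yaw 0.2377 F [-0.2  0.1  0.3] open 85.3 g 0.0
```

>>> jog_arm(
  series=[
    [[46,-2.3,-1,0,0,-0.083,85],[46,-2.3,-1,0,0,-0.083,85],[46,-2.3,-1,0,0,-0.083,85],[46,-2.3,-1,0,0,-0.083,85],[46,-2.3,-1,0,0,-0.083,85],[46,-2.3,-1,0,0,-0.083,85],[46,-2.3,-1,0,0,-0.083,85],[46,-2.3,-1,0,0,-0.083,85],[46,-2.3,-1,0,0,-0.083,85],[46,-2.3,-1,0,0,-0.083,85]],
  ],
)

```text
time_s: 1.1
eef_pos: [0.4896, -0.2822, 0.2409]
eef_rot: [-0.0, 0.86, 0.51, -0.0]
wrist_force: [1.0, -0.2, -0.6]
opening: 0.994
grasp_force: 0.0
```

>>> jog_arm(
  series=[
    [[46,-2.3,-1,0,0,-0.083,85],[46,-2.3,-1,0,0,-0.083,85],[46,-2.3,-1,0,0,-0.083,85],[46,-2.3,-1,0,0,-0.083,85],[46,-2.3,-1,0,0,-0.083,85],[46,-2.3,-1,0,0,-0.083,85],[46,-2.3,-1,0,0,-0.083,85],[46,-2.3,-1,0,0,-0.083,85],[0,0,0,0,0,0,85],[0,0,0,0,0,0,85]],
  ],
)

```text
time_s: 2.1
eef_pos: [0.5469, 0.074, 0.249]
eef_rot: [-0.0, 0.647, 0.762, -0.0]
wrist_force: [0.4, -0.5, -0.5]
opening: 0.992
grasp_force: 0.0
```

Run:
```python
from h import *
row([.525,.161,.12],np.pi/2+.325,10)
```

```text
2.1s row x10: [ 8.98 -0.09 12.9 ] [-0.0001  0.     -0.0162] |t| 15.7 p [0.5469 0.074  0.249 ] yaw 1.7338 F [ 0.4 -0.5 -0.5] open 84.7 g 0.0
```

>>> jog_arm(
  series=[
    [[9,0,13,0,0,-0.0162,50],[9,0,13,0,0,-0.0162,50],[9,0,13,0,0,-0.0162,50],[9,0,13,0,0,-0.0162,50],[9,0,13,0,0,-0.0162,50],[9,0,13,0,0,-0.0162,50],[9,0,13,0,0,-0.0162,50],[9,0,13,0,0,-0.0162,50],[9,0,13,0,0,-0.0162,50],[9,0,13,0,0,-0.0162,50]],
  ],
)

```text
time_s: 3.1
eef_pos: [0.5262, 0.1613, 0.1182]
eef_rot: [0.0, 0.584, 0.812, 0.0]
wrist_force: [-0.5, 0.8, -0.8]
opening: 0.584
grasp_force: 0.0
```

Run:
```python
from h import *
row([.525,.161,.025],np.pi/2+.325,10)
for n in('top','scene'):
    c=cam(n); np.savez(n+'1.npz',**c)
    if n=='scene': im=c['frame'][200:360,220:400]
    else: im=c['frame'][200:320,200:335]
    cv2.imwrite(f'pics/{n}1.png',cv2.resize(im,None,fx=2.2 if n=='scene' else 2.9,fy=2.2 if n=='scene' else 2.9))
a=cv2.imread('pics/scene1.png');b=cv2.imread('pics/top1.png')
h=max(len(a),len(b)); f=np.zeros((h,a.shape[1]+b.shape[1],3),'uint8'); f[:len(a),:a.shape[1]]=a; f[:len(b),a.shape[1]:]=b; cv2.imwrite('pics/b1.png',f); print(f.shape)
```

```text
3.1s row x10: [ 0.01 -0.13  9.32] [ 0.      0.     -0.0001] |t| 9.3 p [0.5262 0.1613 0.1182] yaw 1.8952 F [-0.5  0.8 -0.8] open 49.8 g 0.0
(352, 788, 3)
```

View pics/b1.png

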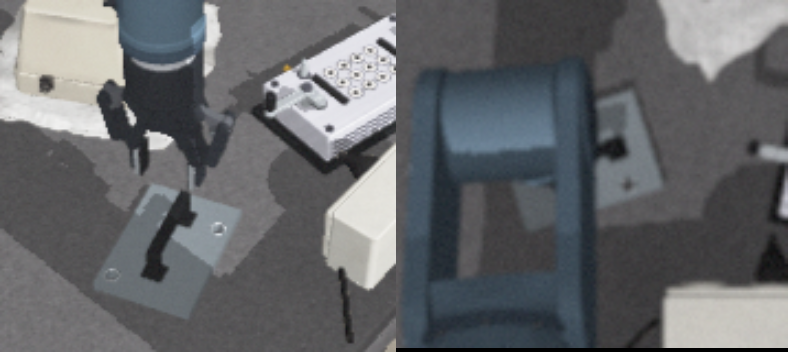

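The scene view shows the fingers hanging over the bar, centred at about (165,170), and both bushes visible at (111,275) and (219,229). The arm hides most of the lid in the top view, so I'll servo with the scene camera. Descending now.

>>> jog_arm(
  series=[
    [[0,0,9.3,0,0,0,50],[0,0,9.3,0,0,0,50],[0,0,9.3,0,0,0,50],[0,0,9.3,0,0,0,50],[0,0,9.3,0,0,0,50],[0,0,9.3,0,0,0,50],[0,0,9.3,0,0,0,50],[0,0,9.3,0,0,0,50],[0,0,9.3,0,0,0,50],[0,0,9.3,0,0,0,50]],
  ],
)

```text
time_s: 4.2
eef_pos: [0.5264, 0.1606, 0.0255]
eef_rot: [-0.0, 0.584, 0.812, 0.0]
wrist_force: [0.6, -0.5, -1.2]
opening: 0.587
grasp_force: 0.0
```

>>> jog_arm(
  series=[
    [[0,0,0,0,0,0,25],[0,0,0,0,0,0,20],[0,0,0,0,0,0,16],[0,0,0,0,0,0,12],[0,0,0,0,0,0,8],[0,0,0,0,0,0,0],[0,0,0,0,0,0,0],[0,0,0,0,0,0,0],[0,0,0,0,0,0,0],[0,0,0,0,0,0,0]],
  ],
)

```text
time_s: 5.2
eef_pos: [0.5269, 0.1606, 0.0269]
eef_rot: [0.0, 0.584, 0.812, 0.0]
wrist_force: [-2.2, 0.5, 6.4]
opening: 0.149
grasp_force: 59.4
```

Run:
```python
from h import *
row([.525,.161,.12],np.pi/2+.325,10)
```

```text
5.2s row x10: [ 0.09 -0.16 -9.31] [ 0.0001  0.     -0.0002] |t| 9.3 p [0.5269 0.1606 0.0269] yaw 1.8938 F [-2.2  0.5  6.4] open 12.7 g 59.378491044044495
```

>>> jog_arm(
  series=[
    [[0,0,-5,0,0,0,0],[0,0,-14,0,0,0,0],[0,0,-16,0,0,0,0],[0,0,-16,0,0,0,0],[0,0,-16,0,0,0,0],[0,0,-16,0,0,0,0],[0,0,-16,0,0,0,0],[0,0,-16,0,0,0,0],[0,0,-16,0,0,0,0],[0,0,-5,0,0,0,0]],
  ],
)

```text
time_s: 6.2
eef_pos: [0.5271, 0.1607, 0.1643]
eef_rot: [0.001, 0.584, 0.812, 0.001]
wrist_force: [1.0, 0.3, -5.8]
opening: 0.151
grasp_force: 59.0
```

Run:
```python
from h import *
row([.505,-.165,.17],np.pi/2-.203,16)
```

```text
6.2s row x16: [-20.43  -2.96  -0.35] [ 0.0002 -0.      0.0329] |t| 20.6 p [0.5271 0.1607 0.1643] yaw 1.894 F [ 1.   0.3 -5.8] open 12.9 g 59.03216063976288
```

>>> jog_arm(
  series=[
    [[-20.4,-3,-0.4,0,0,0.033,0],[-20.4,-3,-0.4,0,0,0.033,0],[-20.4,-3,-0.4,0,0,0.033,0],[-20.4,-3,-0.4,0,0,0.033,0],[-20.4,-3,-0.4,0,0,0.033,0],[-20.4,-3,-0.4,0,0,0.033,0],[-20.4,-3,-0.4,0,0,0.033,0],[-20.4,-3,-0.4,0,0,0.033,0],[-20.4,-3,-0.4,0,0,0.033,0],[-20.4,-3,-0.4,0,0,0.033,0]],
  ],
)

```text
time_s: 7.2
eef_pos: [0.5314, -0.0452, 0.1656]
eef_rot: [-0.001, 0.71, 0.704, -0.0]
wrist_force: [0.8, 0.1, -6.0]
opening: 0.152
grasp_force: 59.0
```

>>> jog_arm(
  series=[
    [[-20.4,-3,-0.4,0,0,0.033,0],[-20.4,-3,-0.4,0,0,0.033,0],[-20.4,-3,-0.4,0,0,0.033,0],[-20.4,-3,-0.4,0,0,0.033,0],[-20.4,-3,-0.4,0,0,0.033,0],[-20.4,-3,-0.4,0,0,0.033,0],[0,0,0,0,0,0,0],[0,0,0,0,0,0,0],[0,0,0,0,0,0,0],[0,0,0,0,0,0,0]],
  ],
)

```text
time_s: 8.2
eef_pos: [0.5035, -0.1639, 0.1685]
eef_rot: [-0.0, 0.775, 0.632, -0.0]
wrist_force: [0.1, -0.6, -5.9]
opening: 0.148
grasp_force: 59.0
```

Run:
```python
from h import *
row([.505,-.165,.115],np.pi/2-.203,10)
fs=[]
for n,s,k in(('top',np.s_[210:320,310:440],3),('scene',np.s_[150:300,300:460],2.4)):
    c=cam(n); np.savez(n+'2.npz',**c); fs.append(cv2.resize(c['frame'][s],None,fx=k,fy=k,interpolation=cv2.INTER_CUBIC))
h=max(map(len,fs)); cv2.imwrite('pics/b2.png',np.hstack([cv2.copyMakeBorder(f,0,h-len(f),0,0,0) for f in fs]))
```

```text
8.2s row x10: [-0.08  0.18  5.35] [-0.     -0.     -0.0001] |t| 5.4 p [ 0.5035 -0.1639  0.1685] yaw 1.367 F [ 0.1 -0.6 -5.9] open 12.7 g 58.968384861946106
```

View pics/b2.png

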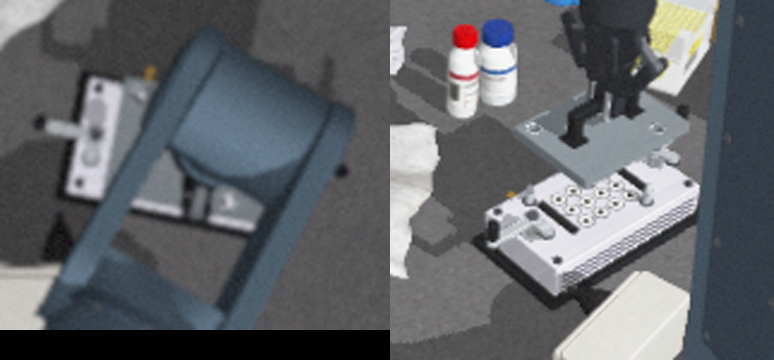

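The scene view shows the lid level over the block, with bushes at crop (533,129) and (658,129) and both bottles clear. Next I'll compare the lid and block outlines in this same camera, so its calibration offset cancels.

```bash
cat >> h.py <<'E'
def rect(w,zc,yaw,guess,hx,hy,tol=.004):
    """centre of a level rectangle: medians of slice extents of the depth points within tol of height zc"""
    p=w[(abs(w[...,2]-zc)<tol)][:,:2]-guess; c,s=np.cos(yaw),np.sin(yaw); q=p@np.array([[c,-s],[s,c]])
    q=q[(abs(q[:,0])<hx+.012)&(abs(q[:,1])<hy+.012)]
    out=[]; 
    for a,h,o in((0,hx,hy),(1,hy,hx)):
        lo,hi=[],[]
        for t in np.arange(-o+.012,o-.012,.003):
            g=q[abs(q[:,1-a]-t)<.0025,a]
            if len(g)>8: lo.append(g.min());hi.append(g.max())
        l,u=np.median(lo),np.median(hi); e=[np.polyfit(np.arange(len(v)),v,1)[0]/.003 for v in(lo,hi)]
        out+=[(l+u)/2,u-l,np.round(e,3)]
    d=np.array([out[0],out[3]]); return guess+np.array([[c,-s],[s,c]])@d,out
E
python3 - <<'E'
from h import *
w0=cloud(dict(np.load('scene0.npz'))); w2=cloud(dict(np.load('scene2.npz')));t0=cloud(dict(np.load('top0.npz')))
print('block scene',rect(w0,.050,-.203,np.array([.5025,-.1625]),.058,.108))
print('lid start scene',rect(w0,.012,.323,np.array([.5245,.1635]),.054,.075))
print('block top',rect(t0,.050,-.203,np.array([.503,-.167]),.058,.108))
print('lid start top',rect(t0,.012,.323,np.array([.5245,.1595]),.054,.075))
m=(abs(w2[...,0]-.5)<.08)&(abs(w2[...,1]+.16)<.09)&(abs(w2[...,2]-.152)<.012); print('lid z',np.median(w2[...,2][m]))
print('lid now',rect(w2,np.median(w2[...,2][m]),-.203,np.array([.5025,-.1625]),.054,.075))
f=np.load('scene2.npz')['frame']; c=dict(np.load('scene2.npz'))
for u,v in(((533-390)/2.4+300,129/2.4+150),((658-390)/2.4+300,129/2.4+150)):
    g=cv2.cvtColor(f,cv2.COLOR_BGR2GRAY).astype(float); u0,v0=int(round(u)),int(round(v)); s=g[v0-5:v0+6,u0-6:u0+7]; y,x=np.mgrid[v0-5:v0+6,u0-6:u0+7]
    k=np.clip(abs(s-np.median(s))-12,0,None); U,V=(k*x).sum()/k.sum(),(k*y).sum()/k.sum(); print('bush',U,V,ray(c,U,V,.1685-.0269+.0135))
g0=cv2.cvtColor(np.load('scene0.npz')['frame'],cv2.COLOR_BGR2GRAY)
for X,Y in((379,174),(549,173)):
    u0,v0=int(X/3.5+250),int(Y/3.5+180); print(u0,v0);print(g0[v0-5:v0+10,u0-6:u0+7])
E
```

```text
block scene (array([ 0.50218698, -0.16168192]), [np.float64(-0.0004715199210484147), np.float64(0.11361965903230949), array([-0.003, -0.004]), np.float64(0.0007381758545253539), np.float64(0.21161921724933724), array([ 0.049, -0.137])])
lid start scene (array([0.52436355, 0.16393624]), [np.float64(9.077879137807388e-06), np.float64(0.1072843726727941), array([0.001, 0.007]), np.float64(0.0004569892402069009), np.float64(0.14928773999677478), array([ 0.332, -0.012])])
block top (array([ 0.50337676, -0.16720753]), [np.float64(0.0004108604965790061), np.float64(0.11298129971717964), array([-0.001,  0.004]), np.float64(-0.00012731463024735074), np.float64(0.21220529236976904), array([-0.017, -0.002])])
lid start top (array([0.52444464, 0.15862996]), [np.float64(-0.00032865897589060347), np.float64(0.10561737368580454), array([ 0.001, -0.021]), np.float64(-0.0008074730626133689), np.float64(0.1476906173375721), array([0.015, 0.005])])
lid z 0.15187712939732773
lid now (array([ 0.50196127, -0.15961638]), [np.float64(-0.001109035119947508), np.float64(0.10822333282496799), array([0.001, 0.4
[... 1229 characters left out ...]
48  53  88 149 196 204 229 229 229 229]
 [225 206  62  42  48  51 108 191 225 231 230 230 230]
 [229 228 208  88  39  64 132 200 224 220 231 231 229]
 [175 191 212 217 162  98 154 202 218 203 231 231 229]
 [143 185 148 182 218 160 157 197 214 221 229 229 225]
 [ 82 148 179 140 177 149 149 170 213 221 226 227 227]
 [207 183 160 125 124 126 166 193 205 209 226 227 226]
 [155 172 161 138  93 137 173 199 188 158 227 227 228]
 [225 226 226 209  99 131 180 187 140 136 213 229 228]
 [231 229 229 223 179 130 126 123 118 185 227 229 226]
 [230 229 226 227 225 217 191 205 224 227 228 228 235]
 [227 226 227 226 227 228 227 226 227 227 234 244 243]
 [227 225 228 228 229 228 229 227 227 239 243 235 234]]
```

Run:
```python
from h import *
c=dict(np.load('scene0.npz'))
def ce(a,b,s):
    d=a-b; yaw=np.arctan2(d[1],d[0])-.8961; m=(a+b)/2; print(s,a.round(4),b.round(4),'L',np.hypot(*d[:2]).round(4),'yaw',yaw.round(4),'c',(m[:2]-.01*np.array([-np.sin(yaw),np.cos(yaw)])).round(4))
ce(ray(c,358.3,226.8,.073),ray(c,407.6,226.3,.073),'pins')
for z in(.1534,.1551): ce(ray(c,359.33,203.48,z),ray(c,411.53,203.83,z),'bush')
```

```text
pins [ 0.5534 -0.1118  0.073 ] [ 0.4565 -0.1958  0.073 ] L 0.1282 yaw -0.182 c [ 0.5032 -0.1636]
bush [ 0.5526 -0.1077  0.1534] [ 0.4524 -0.1901  0.1534] L 0.1297 yaw -0.2078 c [ 0.5004 -0.1587]
bush [ 0.5514 -0.1059  0.1551] [ 0.4514 -0.1881  0.1551] L 0.1294 yaw -0.2078 c [ 0.4993 -0.1568]
```

Run:
```python
from h import *
row([.505,-.1672,.106],np.pi/2-.203,10)
```

```text
8.3s row x10: [-0.28  0.21  6.26] [-0.     -0.     -0.0001] |t| 6.3 p [ 0.5036 -0.164   0.1686] yaw 1.3669 F [ 0.3  0.6 -6.9] open 12.8 g 58.96811306476593
```

>>> jog_arm(
  series=[
    [[-0.3,0.2,6.3,0,0,0,0],[-0.3,0.2,6.3,0,0,0,0],[-0.3,0.2,6.3,0,0,0,0],[-0.3,0.2,6.3,0,0,0,0],[-0.3,0.2,6.3,0,0,0,0],[-0.3,0.2,6.3,0,0,0,0],[-0.3,0.2,6.3,0,0,0,0],[-0.3,0.2,6.3,0,0,0,0],[-0.3,0.2,6.3,0,0,0,0],[-0.2,0.1,6,0,0,0,0]],
  ],
)

```text
time_s: 9.3
eef_pos: [0.5047, -0.168, 0.1055]
eef_rot: [-0.0, 0.776, 0.631, 0.0]
wrist_force: [-0.6, 0.9, -5.5]
opening: 0.151
grasp_force: 59.0
```

Run:
```python
from h import *
row([.505,-.1672,.106],np.pi/2-.203,10)
c=cam('scene'); np.savez('scene3.npz',**c); w=cloud(c)
m=(abs(w[...,0]-.5)<.06)&(abs(w[...,1]+.16)<.06)&(abs(w[...,2]-.09)<.008); z=np.median(w[...,2][m]); print('z',z)
print('lid',rect(w,z,-.203,np.array([.5025,-.1635]),.054,.075,.006)[0], 'block was',.5022,-.1617)
im=c['frame'][195:275,330:440]; cv2.imwrite('pics/b3.png',cv2.resize(im,None,fx=7,fy=7,interpolation=cv2.INTER_CUBIC))
```

```text
9.3s row x10: [ 0.08  0.01 -0.05] [-0.     -0.     -0.0002] |t| 0.1 p [ 0.5047 -0.168   0.1055] yaw 1.3658 F [-0.6  0.9 -5.5] open 12.9 g 59.01431322097778
z 0.0891758099230806
lid [ 0.50301746 -0.16419827] block was 0.5022 -0.1617
```

View pics/b3.png

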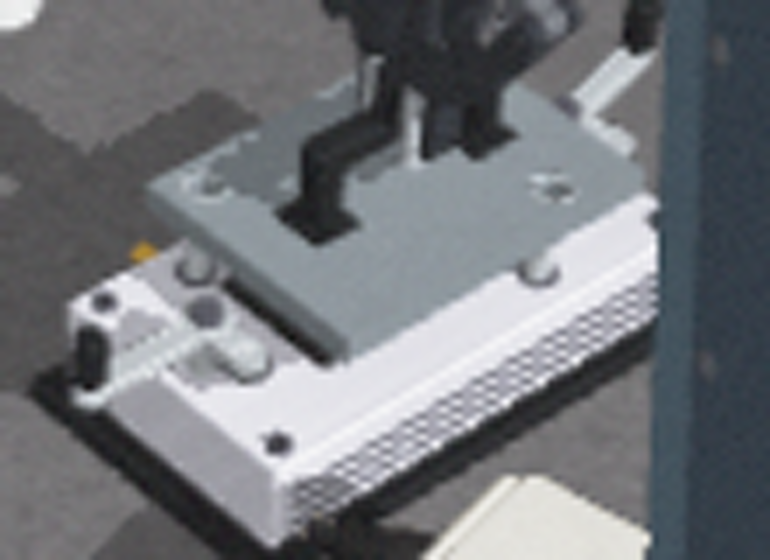

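Run:
```python
from h import *
c=dict(np.load('scene3.npz'))
def proj(p): q=c['R'].T@(np.array(p)-c['t']); return np.array([c['fx']*q[0]/q[2]+c['cx'],c['fy']*q[1]/q[2]+c['cy']])
def ce(a,b,s):
    d=a-b; yaw=np.arctan2(d[1],d[0])-.8961; m=(a+b)/2; print(s,a.round(4),b.round(4),'L',np.hypot(*d[:2]).round(4),'yaw',yaw.round(4),'c',(m[:2]-.01*np.array([-np.sin(yaw),np.cos(yaw)])).round(4))
g=cv2.cvtColor(c['frame'],cv2.COLOR_BGR2GRAY)
P=[]
for X,Y in((211,184),(556,188)):
    u0,v0=int(330+X/7),int(195+Y/7); print(u0,v0); print(g[v0-4:v0+5,u0-6:u0+7])
    P.append((330+(X+.5)/7-.5,195+(Y+.5)/7-.5))
for z in(.0905,.0921):
    a,b=[ray(c,*p,z) for p in P]; ce(a,b,'bush')
    for h in(a,b): print(' vertical below at z .05,.06,.073', [proj([h[0],h[1],k]).round(1).tolist() for k in(.05,.06,.073)])
for X,Y in((197,275),(540,272)):
    u0,v0=int(330+X/7),int(195+Y/7); print(u0,v0); print(g[v0-4:v0+4,u0-6:u0+7])
```

```text
360 221
[[ 81  84  78  91 122 147 143 117 117 114 113 108 110]
 [ 83  89 123 146 146 141 116 108 111 112 110 110 112]
 [123 149 146 141 163 148 116 110 112 110 112 111 113]
 [152 159 180 181 167 136 139 128 112 112 110 112 109]
 [150 154 185 160 148 113 112 101 121 112 108 112 111]
 [148 156 165 155 145 111 109 131 173 141 110 111 111]
 [141 151 154 164 175 177 172 170 157 150 150 147 139]
 [111 135 150 154 152 155 154 154 152 152 152 152 149]
 [ 98 105 124 151 154 152 151 152 151 153 153 152 151]]
409 221
[[145 147 149 147 153 149 149 149 147 146 147 149 149]
 [149 149 149 150 149 149 148 148 147 149 147 146 149]
 [150 151 150 149 147 142 132 147 149 149 149 149 144]
 [152 150 162 196 202 173 177 168 156 147 149 146 146]
 [148 147 140 151 160 140 118 124 139 149 146 146 146]
 [150 149 154 169 144 112 106  97 120 159 148 147 145]
 [149 148 148 154 164 155 125 169 182 150 148 148 148]
 [151 148 150 148 149 146 148 151 153 147 151 151 148]
 [150 150 150 148 147 147 149 148 150 148 148 148 153]]
bush [ 0.5533 -0.1162  0.0905] [ 0.4548 -0.196   0.0905] L 0.1268 yaw -0.2151 c [ 0.5019 -0.
[... 633 characters left out ...]
5 142 124  93 126 121  96  99]
 [172 171 158  91  99 133 137  98  97 135 101  78 101]
 [171 174 172 157  95  78  81  86 114  96  47  49  72]
 [174 175 173 171 164 162 163 163 160 120  61  40  49]
 [221 171 172 170 172 164 131 124 127 151 148  64  36]]
407 233
[[149 148 147 149 151 151 150 147 162 204 228 229 228]
 [149 150 151 150 151 149 155 188 219 228 227 226 226]
 [151 150 149 151 148 148 165 210 223 228 227 225 225]
 [150 149 142 117 135 166 191 208 210 226 226 227 227]
 [151 146 128  95 140 173 197 188 157 227 227 228 228]
 [203 224 210 100 132 178 190 142 133 214 229 228 227]
 [227 228 222 177 129 126 124 119 183 227 228 227 226]
 [226 226 226 225 218 193 204 223 227 227 229 235 244]]
```

Run:
```python
from h import *
row([.505,-.1664,.096],np.pi/2-.203,10)
```

```text
9.3s row x10: [0.15 0.06 0.85] [-0.0002 -0.0001 -0.0002] |t| 0.9 p [ 0.5041 -0.1677  0.1045] yaw 1.3657 F [-0.   0.1 -7. ] open 12.6 g 58.92234742641449
```

>>> jog_arm(
  series=[
    [[0.5,0.2,0,0,0,0,0],[0.5,0.2,0,0,0,0,0],[0.5,0.2,0,0,0,0,0],[0,0,1.3,0,0,0,0],[0,0,1.3,0,0,0,0],[0,0,1.3,0,0,0,0],[0,0,1.3,0,0,0,0],[0,0,1.3,0,0,0,0],[0,0,1.3,0,0,0,0],[0,0,1.3,0,0,0,0]],
  ],
)

```text
time_s: 10.35
eef_pos: [0.5056, -0.1666, 0.0968]
eef_rot: [-0.0, 0.776, 0.631, -0.0]
wrist_force: [-0.2, -0.4, -7.0]
opening: 0.152
grasp_force: 59.0
```

Run:
```python
from h import *
row([.505,-.1664,.090],np.pi/2-.203,10)
print(np.array(ctrl.get_obs()['torque']).round(2))
```

```text
10.3s row x10: [ 0.01 -0.06  0.68] [-0.     -0.     -0.0002] |t| 0.7 p [ 0.5056 -0.1666  0.0968] yaw 1.3658 F [-0.2 -0.4 -7. ] open 13.0 g 58.971657156944275
[-0.06 -0.01  0.01]
```

>>> jog_arm(
  series=[
    [[0,0,0.6,0,0,0,0],[0,0,0.6,0,0,0,0],[0,0,0.6,0,0,0,0],[0,0,0.6,0,0,0,0],[0,0,0.6,0,0,0,0],[0,0,0.6,0,0,0,0],[0,0,0.6,0,0,0,0],[0,0,0,0,0,0,0],[0,0,0,0,0,0,0],[0,0,0,0,0,0,0]],
  ],
)

```text
time_s: 11.35
eef_pos: [0.5056, -0.1666, 0.0927]
eef_rot: [0.0, 0.776, 0.631, 0.0]
wrist_force: [0.6, -0.1, -6.3]
opening: 0.151
grasp_force: 59.0
```

Run:
```python
from h import *
row([.505,-.1664,.090],np.pi/2-.203,10)
print(np.array(ctrl.get_obs()['torque']).round(2))
c=cam('scene'); cv2.imwrite('pics/b4.png',cv2.resize(c['frame'][200:270,335:435],None,fx=8,fy=8,interpolation=cv2.INTER_CUBIC))
```

```text
11.3s row x10: [ 0.01 -0.07  0.27] [ 0.      0.     -0.0002] |t| 0.3 p [ 0.5056 -0.1666  0.0927] yaw 1.3658 F [ 0.6 -0.1 -6.3] open 12.9 g 58.96437227725983
[-0.01 -0.   -0.04]
```

View pics/b4.png

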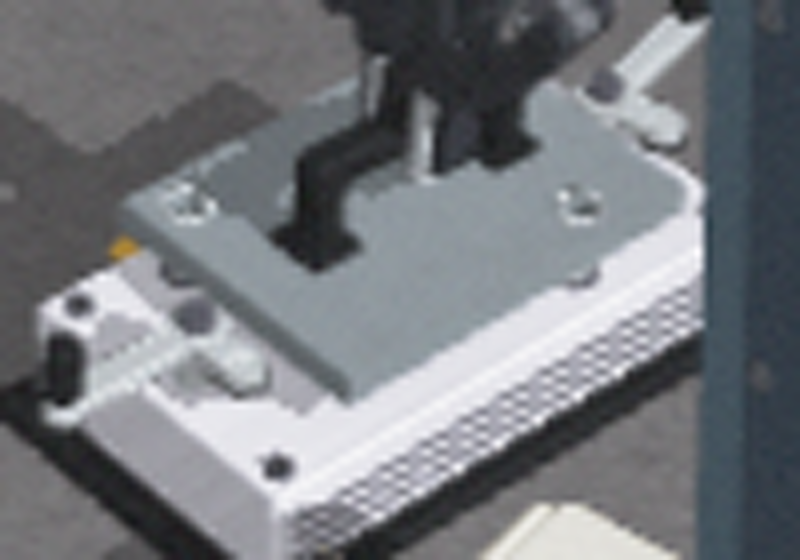

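Both bushes, at (190,203) and (579,205), show pin metal inside, and there is no side force. The lid is on the tapers, so I'll keep lowering.

>>> jog_arm(
  series=[
    [[0,0,0.6,0,0,0,0],[0,0,0.6,0,0,0,0],[0,0,0.6,0,0,0,0],[0,0,0.6,0,0,0,0],[0,0,0.6,0,0,0,0],[0,0,0.6,0,0,0,0],[0,0,0.6,0,0,0,0],[0,0,0,0,0,0,0],[0,0,0,0,0,0,0],[0,0,0,0,0,0,0]],
  ],
)

```text
time_s: 12.4
eef_pos: [0.5055, -0.1665, 0.0884]
eef_rot: [-0.0, 0.776, 0.631, -0.0]
wrist_force: [-0.8, 1.0, -5.8]
opening: 0.152
grasp_force: 58.9
```

Run:
```python
from h import *
row([.505,-.1664,.082],np.pi/2-.203,10)
print(np.array(ctrl.get_obs()['torque']).round(2))
```

```text
12.4s row x10: [ 0.   -0.06  0.64] [-0.     -0.     -0.0002] |t| 0.6 p [ 0.5055 -0.1665  0.0884] yaw 1.3658 F [-0.8  1.  -5.8] open 13.0 g 58.91729414463043
[0.05 0.14 0.07]
```

Still free, now onto the straight part of the pins.

>>> jog_arm(
  series=[
    [[0,0,0.6,0,0,0,0],[0,0,0.6,0,0,0,0],[0,0,0.6,0,0,0,0],[0,0,0.6,0,0,0,0],[0,0,0.6,0,0,0,0],[0,0,0.6,0,0,0,0],[0,0,0.6,0,0,0,0],[0,0,0.6,0,0,0,0],[0,0,0,0,0,0,0],[0,0,0,0,0,0,0]],
  ],
)

```text
time_s: 13.4
eef_pos: [0.5056, -0.1666, 0.0836]
eef_rot: [-0.0, 0.776, 0.631, -0.0]
wrist_force: [-1.0, 0.9, -5.8]
opening: 0.144
grasp_force: 59.0
```

Run:
```python
from h import *
row([.505,-.1664,.080],np.pi/2-.203,10)
print(np.array(ctrl.get_obs()['torque']).round(2))
```

```text
13.4s row x10: [ 0.01 -0.06  0.36] [-0.     -0.     -0.0002] |t| 0.4 p [ 0.5056 -0.1666  0.0836] yaw 1.3658 F [-1.   0.9 -5.8] open 12.3 g 59.01375353336334
[0.2  0.23 0.08]
```

>>> jog_arm(
  series=[
    [[0,0,0.5,0,0,0,0],[0,0,0.5,0,0,0,0],[0,0,0.5,0,0,0,0],[0,0,0.5,0,0,0,0],[0,0,0.5,0,0,0,0],[0,0,0.5,0,0,0,0],[0,0,0.5,0,0,0,0],[0,0,0,0,0,0,0],[0,0,0,0,0,0,0],[0,0,0,0,0,0,0]],
  ],
)

```text
time_s: 14.4
eef_pos: [0.5056, -0.1666, 0.0802]
eef_rot: [-0.0, 0.776, 0.631, -0.0]
wrist_force: [-2.1, 1.6, -3.6]
opening: 0.152
grasp_force: 59.3
```

Run:
```python
from h import *
row([.505,-.1664,.079],np.pi/2-.203,10)
print(np.array(ctrl.get_obs()['torque']).round(2))
```

```text
14.4s row x10: [ 0.01 -0.06  0.12] [-0.     -0.     -0.0002] |t| 0.1 p [ 0.5056 -0.1666  0.0802] yaw 1.3658 F [-2.1  1.6 -3.6] open 13.0 g 59.313039779663086
[0.22 0.41 0.1 ]
```

>>> jog_arm(
  series=[
    [[0,0,0.4,0,0,0,0],[0,0,0.4,0,0,0,0],[0,0,0.4,0,0,0,0],[0,0,0.4,0,0,0,0],[0,0,0,0,0,0,0],[0,0,0,0,0,0,0],[0,0,0,0,0,0,0],[0,0,0,0,0,0,0],[0,0,0,0,0,0,0],[0,0,0,0,0,0,0]],
  ],
)

```text
time_s: 15.4
eef_pos: [0.5056, -0.1666, 0.0789]
eef_rot: [-0.0, 0.776, 0.631, -0.0]
wrist_force: [-4.4, 2.3, 1.6]
opening: 0.15
grasp_force: 60.1
```

Run:
```python
from h import *
row([.505,-.1664,.079],np.pi/2-.203,10)
print(np.array(ctrl.get_obs()['torque']).round(2))
```

```text
15.4s row x10: [ 0.01 -0.07 -0.01] [-0.      0.     -0.0002] |t| 0.1 p [ 0.5056 -0.1666  0.0789] yaw 1.3659 F [-4.4  2.3  1.6] open 12.8 g 60.12355864048004
[0.38 0.75 0.05]
```

The seals now carry the lid's weight, so I'll release and rise.

>>> jog_arm(
  series=[
    [[0,0,0,0,0,0,20],[0,0,0,0,0,0,25],[0,0,0,0,0,0,35],[0,0,0,0,0,0,45],[0,0,0,0,0,0,45],[0,0,0,0,0,0,45],[0,0,0,0,0,0,45],[0,0,-5,0,0,0,45],[0,0,-10,0,0,0,45],[0,0,-15,0,0,0,45]],
  ],
)

```text
time_s: 16.4
eef_pos: [0.5052, -0.1664, 0.1089]
eef_rot: [-0.001, 0.776, 0.631, -0.0]
wrist_force: [0.6, 0.2, 0.3]
opening: 0.527
grasp_force: 0.0
```

>>> jog_arm(
  series=[
    [[0,0,-15,0,0,0,45],[0,0,-15,0,0,0,45],[0,0,-15,0,0,0,45],[0,0,-15,0,0,0,45],[0,0,-10,0,0,0,30],[0,0,0,0,0,0,0],[0,0,0,0,0,0,0],[0,0,0,0,0,0,0],[0,0,0,0,0,0,0],[0,0,0,0,0,0,0]],
  ],
)

```text
time_s: 17.4
eef_pos: [0.5053, -0.1664, 0.1779]
eef_rot: [-0.001, 0.776, 0.631, -0.0]
wrist_force: [-0.1, -0.6, 0.5]
opening: -0.004
grasp_force: 0.0
```

Run:
```python
from h import *
row([.505,-.1664,.19],np.pi/2-.203,10)
c=cam('scene'); np.savez('scene5.npz',**c); w=cloud(c)
print('lid',rect(w,.0635,-.203,np.array([.5025,-.1635]),.054,.075,.005))
p=w[(abs(w[...,2]-.064)<.006)&(abs(w[...,0]-.5)<.05)&(abs(w[...,1]+.16)<.05)]; A=np.c_[p[:,:2]-p[:,:2].mean(0),np.ones(len(p))]; print('plane',np.linalg.lstsq(A,p[:,2],rcond=None)[0])
cv2.imwrite('pics/b5.png',cv2.resize(c['frame'][190:280,330:440],None,fx=6.5,fy=6.5,interpolation=cv2.INTER_CUBIC))
```

```text
17.4s row x10: [-0.   -0.03 -1.21] [-0.0001 -0.     -0.0002] |t| 1.2 p [ 0.5053 -0.1664  0.1779] yaw 1.3658 F [-0.1 -0.6  0.5] open -0.4 g 0.0
lid (array([ 0.5037616 , -0.16230951]), [np.float64(0.0009956810117309478), np.float64(0.10769996601239684), array([-0.008,  0.   ]), np.float64(0.0014203985518490142), np.float64(0.149078775474835), array([ 0.835, -0.058])])
plane [0.00478788 0.00211886 0.0632095 ]
```

View pics/b5.png

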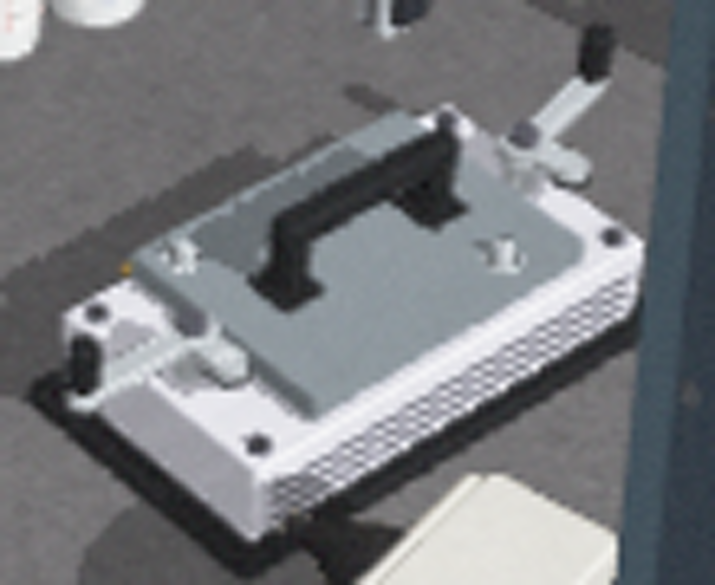

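The lid is seated and level, with pins standing through both bushes at (182,256) and (503,256); both latches are still open. Next is the left latch, pushed with closed fingers on the knob's +x side. I'll work out the path.

```bash
cat >> h.py <<'E'
C=np.array([.5056,-.1660]); YB=-.203; X=np.array([np.cos(YB),np.sin(YB)]); Y=np.array([-X[1],X[0]])
def push(side,th,d):  # side +1 left, -1 right: tool centre that has the knob at th
    return C+side*.092*Y+.055*(-np.cos(th)*X+side*np.sin(th)*Y)+d*(np.sin(th)*X+side*np.cos(th)*Y)
def path(pts,z,per=1):
    o=ctrl.get_obs(); p=np.array(o['eef_pos']); A=R.from_quat(o['eef_rot'],scalar_first=True).as_matrix()
    print(f"{o['time_s']:.1f}s p",p.round(4),'F',np.array(o['wrist_force']).round(1),'T',np.array(o['torque']).round(2))
    acc=p.copy()
    for q in pts:
        t=np.round(A.T@(np.array([*q,z])-acc)*1000,1); acc=acc+A@t/1000; print(t.tolist(),np.array(q).round(4))
E
python3 - <<'E'
from h import *
s=push(1,1.54,.034)
row([*s,.178],np.pi/2-.203,6); print(s)
E
```

```text
17.4s row x6: [2.476e+01 5.370e+00 1.000e-02] [-0.0002 -0.0001 -0.0003] |t| 25.3 p [ 0.5054 -0.1665  0.178 ] yaw 1.3658 F [-0.4 -0.1 -0.6] open -0.0 g 0.0
[ 0.56706958 -0.02752862]
```

>>> jog_arm(
  series=[
    [[24.8,5.4,0,0,0,0,0],[24.8,5.4,0,0,0,0,0],[24.8,5.4,0,0,0,0,0],[24.8,5.4,0,0,0,0,0],[24.8,5.4,0,0,0,0,0],[24.8,5.4,0,0,0,0,0],[0,0,10,0,0,0,0],[0,0,15,0,0,0,0],[0,0,15,0,0,0,0],[0,0,15,0,0,0,0]],
  ],
)

```text
time_s: 18.45
eef_pos: [0.5667, -0.0283, 0.1215]
eef_rot: [-0.001, 0.776, 0.631, -0.001]
wrist_force: [0.3, 0.2, -0.5]
opening: -0.002
grasp_force: 0.0
```

>>> jog_arm(
  series=[
    [[0,0,15,0,0,0,0],[0,0,10,0,0,0,0],[0,0,10,0,0,0,0],[0,0,5,0,0,0,0],[0,0,2,0,0,0,0],[0,0,0,0,0,0,0],[0,0,0,0,0,0,0],[0,0,0,0,0,0,0],[0,0,0,0,0,0,0],[0,0,0,0,0,0,0]],
  ],
)

```text
time_s: 19.45
eef_pos: [0.5678, -0.0275, 0.0819]
eef_rot: [0.0, 0.776, 0.631, 0.0]
wrist_force: [-0.1, -0.3, 0.3]
opening: -0.001
grasp_force: 0.0
```

Run:
```python
from h import *
path([push(1,1.54,.024),push(1,1.54,.018)]+[push(1,t,.018) for t in np.linspace(1.54,-.0,19)[1:]],.0805)
c=cam('scene'); cv2.imwrite('pics/b6.png',cv2.resize(c['frame'][170:270,310:420],None,fx=5,fy=5,interpolation=cv2.INTER_CUBIC))
```

```text
19.4s p [ 0.5678 -0.0275  0.0819] F [-0.1 -0.3  0.3] T [-0.01 -0.01 -0.06]
[-0.5, -10.7, 1.4] [ 0.5572 -0.0258]
[-0.2, -6.0, 0.0] [ 0.5513 -0.0248]
[1.2, -4.8, 0.0] [ 0.5468 -0.0227]
[0.8, -4.9, -0.0] [ 0.5422 -0.0209]
[0.3, -5.0, -0.0] [ 0.5374 -0.0196]
[-0.1, -4.9, -0.0] [ 0.5326 -0.0186]
[-0.5, -4.9, -0.0] [ 0.5277 -0.0181]
[-0.9, -4.9, -0.0] [ 0.5227 -0.018 ]
[-1.3, -4.8, -0.0] [ 0.5178 -0.0184]
[-1.7, -4.6, -0.0] [ 0.5129 -0.0191]
[-2.2, -4.5, -0.0] [ 0.5081 -0.0203]
[-2.5, -4.2, -0.0] [ 0.5034 -0.0219]
[-2.8, -4.1, -0.0] [ 0.4988 -0.0238]
[-3.2, -3.8, -0.0] [ 0.4945 -0.0262]
[-3.5, -3.5, -0.0] [ 0.4903 -0.0289]
[-3.8, -3.2, -0.0] [ 0.4865 -0.032 ]
[-4.0, -2.8, -0.0] [ 0.4828 -0.0354]
[-4.3, -2.5, -0.0] [ 0.4795 -0.039 ]
[-4.5, -2.1, -0.0] [ 0.4765 -0.043 ]
[-4.6, -1.8, -0.0] [ 0.4739 -0.0472]
```

View pics/b6.png

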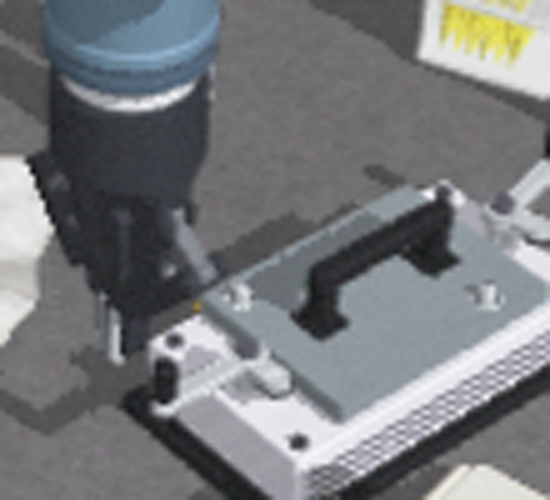

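The closed fingers are at (120,345), on the far side of the left knob at (165,380) and clear of it. Pushing along the arc.

>>> jog_arm(
  series=[
    [[-0.5,-10.7,1.4,0,0,0,0],[-0.2,-6,0,0,0,0,0],[1.2,-4.8,0,0,0,0,0],[0.8,-4.9,0,0,0,0,0],[0.3,-5,0,0,0,0,0],[-0.1,-4.9,0,0,0,0,0],[-0.5,-4.9,0,0,0,0,0],[-0.9,-4.9,0,0,0,0,0],[-1.3,-4.8,0,0,0,0,0],[-1.7,-4.6,0,0,0,0,0]],
  ],
)

```text
time_s: 20.5
eef_pos: [0.5122, -0.0188, 0.0802]
eef_rot: [-0.0, 0.776, 0.631, 0.0]
wrist_force: [1.8, 0.8, 0.2]
opening: 0.003
grasp_force: 0.7
```

>>> jog_arm(
  series=[
    [[-2.2,-4.5,0,0,0,0,0],[-2.5,-4.2,0,0,0,0,0],[-2.8,-4.1,0,0,0,0,0],[-3.2,-3.8,0,0,0,0,0],[-3.5,-3.5,0,0,0,0,0],[-3.8,-3.2,0,0,0,0,0],[-4,-2.8,0,0,0,0,0],[-4.3,-2.5,0,0,0,0,0],[-4.5,-2.1,0,0,0,0,0],[-2,-0.8,0,0,0,0,0]],
  ],
)

```text
time_s: 21.5
eef_pos: [0.4748, -0.0451, 0.0801]
eef_rot: [-0.0, 0.776, 0.631, -0.0]
wrist_force: [1.3, 1.3, -0.6]
opening: 0.003
grasp_force: 0.7
```

Run:
```python
from h import *
path([push(1,0,.018)],.0805)
c=cam('scene'); cv2.imwrite('pics/b7.png',cv2.resize(c['frame'][190:290,320:430],None,fx=5,fy=5,interpolation=cv2.INTER_CUBIC))
```

```text
21.5s p [ 0.4748 -0.0451  0.0801] F [ 1.3  1.3 -0.6] T [ 0.2  -0.14 -0.01]
[-2.2, -0.4, -0.4] [ 0.4739 -0.0472]
```

View pics/b7.png

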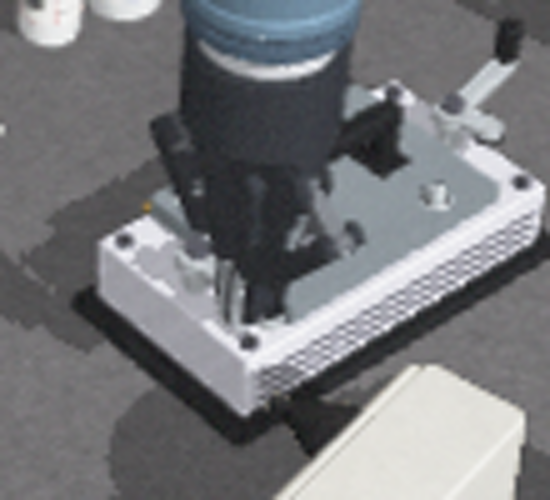

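The left handle has swung round alongside the block's end, with the fingers at (240,310) behind it. I'll push a few more millimetres to feel the stop.

>>> jog_arm(
  series=[
    [[-1,-0.2,0,0,0,0,0],[-1,-0.2,0,0,0,0,0],[-1,0,0,0,0,0,0],[-1,0,0,0,0,0,0],[-0.5,0,0,0,0,0,0],[-0.5,0,0,0,0,0,0],[0,0,0,0,0,0,0],[0,0,0,0,0,0,0],[0,0,0,0,0,0,0],[0,0,0,0,0,0,0]],
  ],
)

```text
time_s: 22.55
eef_pos: [0.4743, -0.0466, 0.0801]
eef_rot: [-0.002, 0.776, 0.631, 0.002]
wrist_force: [5.7, 15.6, 0.7]
opening: 0.002
grasp_force: 7.9
```

It's hard against the stop (16 N with only 1.5 mm of motion). I'll back off outward and rise, then go to the right latch.

>>> jog_arm(
  series=[
    [[4,0,0,0,0,0,0],[6,0,0,0,0,0,0],[8,0,0,0,0,0,0],[6,0,-2,0,0,0,0],[0,0,-12,0,0,0,0],[0,0,-20,0,0,0,0],[0,0,-20,0,0,0,0],[0,0,-20,0,0,0,0],[0,0,-20,0,0,0,0],[0,0,-6,0,0,0,0]],
  ],
)

```text
time_s: 23.55
eef_pos: [0.4802, -0.0267, 0.1833]
eef_rot: [0.002, 0.776, 0.631, 0.001]
wrist_force: [0.3, -0.1, -0.2]
opening: 0.002
grasp_force: 0.0
```

Run:
```python
from h import *
s=push(-1,1.75,.036); print(s)
row([*s,.18],np.pi/2-.203,10)
t0=dict(np.load('top0.npz')); w=cloud(t0)
q=w[(w[...,2]>.04)&(w[...,2]<.2)&(abs(w[...,0]-s[0])<.1)&(abs(w[...,1]-s[1])<.12)]
d=q[:,:2]-C; b=np.c_[d@X,d@Y,q[:,2]]; b=b[(b[:,1]<-.12)|(b[:,0]>.07)]; print('near right knob:',len(b),b.min(0),b.max(0))
```

```text
[ 0.52173314 -0.3119519 ]
23.6s row x10: [-27.09   9.85   0.37] [ 0.0005  0.0001 -0.0002] |t| 28.8 p [ 0.4802 -0.0267  0.1833] yaw 1.3658 F [ 0.3 -0.1 -0.2] open 0.2 g 0.0
near right knob: 343 [-0.03036591 -0.27573912  0.04117433] [ 0.16627853 -0.12002971  0.19236366]
```

Run:
```python
from h import *
for n in('top0','scene5'):
    w=cloud(dict(np.load(n+'.npz'))); s=push(-1,1.75,.036)
    q=w[(w[...,2]>.105)&(w[...,2]<.3)&(abs(w[...,0]-.5)<.16)&(w[...,1]<-.28)&(w[...,1]>-.5)]
    d=np.hypot(*(q[:,:2]-s).T); i=np.argsort(d)[:3] if len(d) else []; print(n,len(d),q[i].round(3),d[i].round(3) if len(d) else '')
```

```text
top0 1708 [[ 0.486 -0.313  0.107]
 [ 0.456 -0.417  0.175]
 [ 0.469 -0.424  0.187]] [0.036 0.124 0.124]
scene5 0 []
```

>>> jog_arm(
  series=[
    [[-27,9.8,0,0,0,0,0],[-27,9.8,0,0,0,0,0],[-27,9.8,0,0,0,0,0],[-27,9.8,0,0,0,0,0],[-27,9.8,0,0,0,0,0],[-27,9.8,0,0,0,0,0],[-27,9.8,0,0,0,0,0],[0,0,0,0,0,0,0],[0,0,0,0,0,0,0],[0,0,0,0,0,0,0]],
  ],
)

```text
time_s: 24.55
eef_pos: [0.507, -0.2241, 0.1798]
eef_rot: [-0.001, 0.776, 0.631, -0.0]
wrist_force: [-0.1, -0.3, -0.2]
opening: -0.001
grasp_force: 0.0
```

>>> jog_arm(
  series=[
    [[-27,9.8,0,0,0,0,0],[-27,9.8,0,0,0,0,0],[-27,9.8,0,0,0,0,0],[0,0,0,0,0,0,0],[0,0,15,0,0,0,0],[0,0,15,0,0,0,0],[0,0,15,0,0,0,0],[0,0,15,0,0,0,0],[0,0,0,0,0,0,0],[0,0,0,0,0,0,0]],
  ],
)

```text
time_s: 25.55
eef_pos: [0.5194, -0.3099, 0.1195]
eef_rot: [-0.001, 0.776, 0.631, -0.0]
wrist_force: [0.0, 0.7, 0.1]
opening: 0.001
grasp_force: 0.0
```

Run:
```python
from h import *
path([push(-1,1.75,.036)],.0805)
for n in('top','scene'):
    c=cam(n); s=np.s_[200:320,330:470] if n=='top' else np.s_[150:250,370:470]
    cv2.imwrite(f'pics/{n}8.png',cv2.resize(c['frame'][s],None,fx=2.8 if n=='top' else 3.4,fy=2.8 if n=='top' else 3.4,interpolation=cv2.INTER_CUBIC))
a=cv2.imread('pics/top8.png');b=cv2.imread('pics/scene8.png');h=max(len(a),len(b))
cv2.imwrite('pics/b8.png',np.hstack([cv2.copyMakeBorder(f,0,h-len(f),0,0,0) for f in(a,b)]))
```

```text
25.6s p [ 0.5194 -0.3099  0.1195] F [0.  0.7 0.1] T [-0.01 -0.01 -0.  ]
[-1.6, 2.7, 39.0] [ 0.5217 -0.312 ]
```

View pics/b8.png

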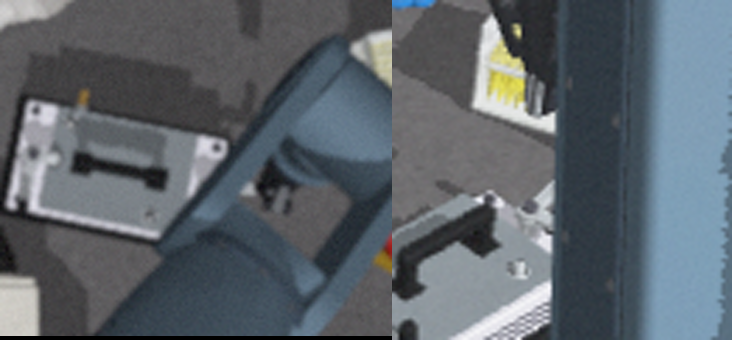

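The view shows the latch-left handle lying along the block's end, and the fingers up on the far side of the right knob. (That was picture 12, so I have gone over the limit of 10 and will use only numbers from here.) Descending.

>>> jog_arm(
  series=[
    [[-0.8,1.3,0,0,0,0,0],[-0.8,1.3,5,0,0,0,0],[0,0,8,0,0,0,0],[0,0,8,0,0,0,0],[0,0,8,0,0,0,0],[0,0,6,0,0,0,0],[0,0,4,0,0,0,0],[0,0,0,0,0,0,0],[0,0,0,0,0,0,0],[0,0,0,0,0,0,0]],
  ],
)

```text
time_s: 26.65
eef_pos: [0.5221, -0.3127, 0.0816]
eef_rot: [0.0, 0.776, 0.631, 0.0]
wrist_force: [-0.3, -0.1, -0.5]
opening: 0.002
grasp_force: 0.0
```

Run:
```python
from h import *
path([push(-1,1.75,.026),push(-1,1.75,.018)]+[push(-1,t,.018) for t in np.linspace(1.75,-.0,19)[1:]],.0805)
```

```text
26.6s p [ 0.5221 -0.3127  0.0816] F [-0.3 -0.1 -0.5] T [ 0.03 -0.   -0.02]
[-1.2, -10.4, 1.1] [ 0.5117 -0.3117]
[-1.4, -7.9, 0.0] [ 0.5037 -0.3115]
[-2.4, -5.0, 0.0] [ 0.4983 -0.3129]
[-2.0, -5.3, 0.0] [ 0.4927 -0.3137]
[-1.4, -5.4, 0.0] [ 0.4871 -0.314 ]
[-0.9, -5.6, 0.0] [ 0.4815 -0.3137]
[-0.3, -5.6, 0.0] [ 0.4759 -0.3129]
[0.2, -5.6, -0.0] [ 0.4705 -0.3116]
[0.8, -5.6, -0.0] [ 0.4652 -0.3097]
[1.2, -5.5, -0.0] [ 0.4601 -0.3073]
[1.9, -5.3, -0.0] [ 0.4552 -0.3044]
[2.3, -5.1, -0.0] [ 0.4507 -0.3011]
[2.8, -4.9, -0.0] [ 0.4465 -0.2974]
[3.3, -4.6, -0.0] [ 0.4427 -0.2932]
[3.7, -4.2, -0.0] [ 0.4393 -0.2888]
[4.1, -3.9, -0.0] [ 0.4363 -0.284 ]
[4.4, -3.4, -0.0] [ 0.4339 -0.2789]
[4.8, -3.0, -0.0] [ 0.4319 -0.2736]
[5.0, -2.5, -0.0] [ 0.4305 -0.2682]
[5.2, -2.0, -0.1] [ 0.4296 -0.2627]
```

>>> jog_arm(
  series=[
    [[-1.2,-10.4,1.1,0,0,0,0],[-1.4,-7.9,0,0,0,0,0],[-2.4,-5,0,0,0,0,0],[-2,-5.3,0,0,0,0,0],[-1.4,-5.4,0,0,0,0,0],[-0.9,-5.6,0,0,0,0,0],[-0.3,-5.6,0,0,0,0,0],[0.2,-5.6,0,0,0,0,0],[0.8,-5.6,0,0,0,0,0],[1.2,-5.5,0,0,0,0,0]],
  ],
)

```text
time_s: 27.65
eef_pos: [0.4594, -0.3072, 0.0802]
eef_rot: [0.0, 0.776, 0.631, -0.0]
wrist_force: [2.1, 0.1, -0.3]
opening: -0.007
grasp_force: 0.7
```

>>> jog_arm(
  series=[
    [[1.9,-5.3,0,0,0,0,0],[2.3,-5.1,0,0,0,0,0],[2.8,-4.9,0,0,0,0,0],[3.3,-4.6,0,0,0,0,0],[3.7,-4.2,0,0,0,0,0],[4.1,-3.9,0,0,0,0,0],[4.4,-3.4,0,0,0,0,0],[4.8,-3,0,0,0,0,0],[5,-2.5,0,0,0,0,0],[2,-0.8,0,0,0,0,0]],
  ],
)

```text
time_s: 28.65
eef_pos: [0.4296, -0.2652, 0.08]
eef_rot: [-0.0, 0.776, 0.631, -0.0]
wrist_force: [0.4, -1.6, -0.4]
opening: -0.003
grasp_force: 0.7
```

>>> jog_arm(
  series=[
    [[1,-0.2,0,0,0,0,0],[1,-0.2,0,0,0,0,0],[1,0,0,0,0,0,0],[1,0,0,0,0,0,0],[0,0,0,0,0,0,0],[0,0,0,0,0,0,0],[0,0,0,0,0,0,0],[0,0,0,0,0,0,0],[0,0,0,0,0,0,0],[0,0,0,0,0,0,0]],
  ],
)

```text
time_s: 29.65
eef_pos: [0.4303, -0.2618, 0.0801]
eef_rot: [-0.0, 0.776, 0.631, 0.0]
wrist_force: [-0.2, 0.2, 0.3]
opening: 0.0
grasp_force: 0.2
```

>>> jog_arm(
  series=[
    [[1,0,0,0,0,0,0],[1,0,0,0,0,0,0],[1,0,0,0,0,0,0],[0.5,0,0,0,0,0,0],[0,0,0,0,0,0,0],[0,0,0,0,0,0,0],[0,0,0,0,0,0,0],[0,0,0,0,0,0,0],[0,0,0,0,0,0,0],[0,0,0,0,0,0,0]],
  ],
)

```text
time_s: 30.65
eef_pos: [0.4306, -0.2608, 0.0803]
eef_rot: [0.002, 0.776, 0.631, -0.001]
wrist_force: [-4.0, -10.2, -3.8]
opening: 0.001
grasp_force: 5.4
```

Against the stop on the right as well. I'll back off outward, rise and swing away.

>>> jog_arm(
  series=[
    [[-4,0,0,0,0,0,0],[-6,0,0,0,0,0,0],[-8,0,0,0,0,0,0],[-6,0,-2,0,0,0,0],[0,0,-12,0,0,0,0],[0,0,-20,0,0,0,0],[0,0,-20,0,0,0,0],[0,0,-20,0,0,0,0],[0,0,-20,0,0,0,0],[0,0,-16,0,0,0,0]],
  ],
)

```text
time_s: 31.65
eef_pos: [0.4265, -0.2821, 0.1924]
eef_rot: [0.001, 0.776, 0.631, 0.0]
wrist_force: [0.5, -0.3, 0.0]
opening: -0.004
grasp_force: 0.0
```

>>> jog_arm(
  series=[
    [[-10,0,-15,0,0,0.1,0],[-25,0,-15,0,0,0.1,0],[-30,0,-10,0,0,0.1,0],[-30,0,0,0,0,0.1,0],[-30,0,0,0,0,0.1,0],[-30,0,0,0,0,0.1,0],[-20,0,0,0,0,0.1,0],[0,0,0,0,0,0,0],[0,0,0,0,0,0,0],[0,0,0,0,0,0,0]],
  ],
)

```text
time_s: 32.65
eef_pos: [0.3399, -0.4301, 0.2305]
eef_rot: [0.0, 0.945, 0.328, 0.0]
wrist_force: [0.3, 0.7, 1.4]
opening: 0.002
grasp_force: 0.0
```

Run:
```python
from h import *
row([.43,-.3,.25],1.0,1)
for n in('top','scene'):
    c=cam(n); w=cloud(c); d=w[...,:2]-C; off=np.array([0,-.0005]) if n=='top' else np.array([-.003,.004])
    d=d-off; bx,by=d@X,d@Y
    for s in(1,-1):   # knob: points 84..104 mm high at the block's ends
        m=(w[...,2]>.084)&(w[...,2]<.106)&(s*by>.07)&(s*by<.17)&(abs(bx)<.09)
        if m.sum(): x,y=np.median(bx[m]),s*np.median(by[m])-.092; print(n,'knob',s,m.sum(),x.round(4),y.round(4),'theta',np.arctan2(y,-x).round(3))
    m=(abs(w[...,2]-.063)<.006)&(abs(bx)<.05)&(abs(by)<.07); A=np.c_[w[m][:,:2]-C,np.ones(m.sum())]; print(n,'lid',m.sum(),np.linalg.lstsq(A,w[m][:,2],rcond=None)[0].round(4))
    for nm,u in (('red/blue caps',None),):
        m=(w[...,2]>.09)&(w[...,2]<.125)&(w[...,0]>.6)&(w[...,0]<.75)&(w[...,1]<-.13)&(w[...,1]>-.35); w0=cloud(dict(np.load(n+'0.npz'))); m0=(w0[...,2]>.09)&(w0[...,2]<.125)&(w0[...,0]>.6)&(w0[...,0]<.75)&(w0[...,1]<-.13)&(w0[...,1]>-.35)
        print(nm,w[m].mean(0).round(3) if m.any() else 0,w0[m0].mean(0).round(3) if m0.any() else 0)
```

```text
32.6s row x1: [151.34 -46.35 -19.46] [ 3.000e-04 -3.000e-04 -3.322e-01] |t| 159.5 p [ 0.3399 -0.4301  0.2305] yaw 0.6678 F [0.3 0.7 1.4] open 0.2 g 0.0
top knob 1 18 -0.0573 -0.0014 theta -0.025
top knob -1 19 -0.057 0.0005 theta 0.009
top lid 1332 [-0.0011 -0.0001  0.0638]
red/blue caps [ 0.737 -0.281  0.107] [ 0.738 -0.279  0.108]
scene knob 1 36 -0.0566 0.0017 theta 0.031
scene knob -1 15 -0.0529 -0.0035 theta -0.066
scene lid 1058 [ 0.0028 -0.0001  0.062 ]
red/blue caps [ 0.737 -0.269  0.103] [ 0.737 -0.269  0.103]
```

Both latches read shut within 0.07 rad, the lid is level at about 62–64 mm, and the bottles haven't moved. The arm is clear, so I'm handing in.

```bash
python3 -c "
from bench import ctrl
print(ctrl.hand_in())"
```

```text
the job is handed in; nothing more can be done
None
```

I handed the job in at about 33 s with the lid seated level over both pins, both latches shut against their stops and the arm clear; the bottles had not moved (tip box and pen pot not re-measured), but I viewed 12 pictures, two over the limit of 10.

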